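# Light the inspection camera and show it the file

## Robot

A 6-joint arm with a two-finger parallel gripper is mounted at the origin on a cart in front of the work surface, level with it; the furniture and walls round the work are solid. World frame = base frame: x ahead of the robot, y to its left, z up, the work surface at z = 0. Lengths are in m, angles in degrees, forces in N, time in s.
With the tool pointing down it reaches from about 0.3 to 0.75 m from the base axis. Payload 8.5 kg.
Tool frame: the origin (TCP) lies midway between the tips of the shut fingers; the grasp point (between the pads) lies 19 mm behind it; z points along the fingers, y is the line along which they close (so a half turn about z gives the same grasp; the last joint's range is limited). The gripper opens to 85 mm and grips with 20 to 120 N. Pads are 22 mm wide; open, the fingers measure 114 mm over their backs; the gripper's body (76 mm by 85 mm) begins 54 mm behind the grasp point. The pads swing forward as they close: fully open they stand 13 mm farther back than shut.
Start: joints at [-88.081, 21.807, 74.336, -0, 83.858, -12.336], TCP at [0.135, -0.533, 0.231] pointing down, gripper open.
Joint ranges: [-178.18, 178.18], [-50.72, 133.34], [12.68, 142.11], [-81.47, 261.47], [9.98, 163.14], [-165.26, 165.26]. Speed limits (degrees/s): [136.94, 136.94, 180, 180, 180, 180].

## Interface

Orientations are given as a 3x3 rotation matrix whose columns are the frame's x, y, z axes.
In Python, from rig import monitor, optics, close_job, models gives the robot as it stands.
- The arm moves only by the tool step_arm, never from a script. Its arguments are lists of equal length, an entry for each row: "fingers": the closure, from -1 (fully open) to 1 (shut); "travel": the shift along the tool's x, y, z scaled (see below), a list of three; "twist": the turn about the tool's z scaled (see below). In form: {"fingers": [fingers, ...], "travel": [[tx, ty, tz], ...], "twist": [twist, ...]}. A call has 1 to 10 rows; each row shifts and turns the commanded pose from where the row before left it, along the tool's axes as they then stand; what a row does not reach is not made up. The controller multiplies each number of a shift by 100 mm and each number of a turn by pi rad. A row lasts 1/8 s, in which the tool goes at most 62.5 mm and 10.7 degrees, less where a joint would pass 70% of its speed; a pose out of reach is approached as far as the arm can. A call with a number of a shift or a turn outside -1 to 1 is refused whole. A call with a gripper value outside its range is refused whole. The fingers move at their own pace and stop on an object; "force" is the grip in N (left out, the last holds). Time passes only in rows, so rows that do not move let the fingers close. It gives the time, the measured TCP pose, the force, the opening and the grip force at its end, in the units of the state.
- monitor.observe(): the state, without advancing time (a new reading comes with each control period).
- optics.get_image(name): name is "scene" or "top" or "wrist"; returns (picture, depth): 384x512x3 uint8, blue, green, red; 384x512 float32, m along the optical axis (not along the pixel's ray), 0 where there is no reading.
- optics.get_calibration(name): a dict with "vertical_fov" (degrees; the focal length in pixels is half the picture's height over the tangent of half this angle, whatever the lens; pixels are square), "cx", "cy" (the principal point, pixels), "world_from_camera" (4x4, takes a point from camera to world coordinates). Camera axes: x right, y up, looking along -z (the intrinsics and any distortion apply to the point x, -y, -z); pixel columns grow to the right and rows downward; lengths in m; the calibration is good to about 2 mm. A picture is of the moment at which its call begins: read the wrist's pose just before it. get_calibration takes no time and is no camera call; for the wrist camera it gives the pose at the moment of the call.
- close_job(): hands the job in; it is judged then, once.
Trained networks look in the newest picture that a camera, given by its name, has taken for a name from the list of things; names that differ only in an ending like _2 or _b are one class to them, and where a whole thing is asked for, a point or a joint stands for the part that bears it (a point fixed in the world has none). Each returns a list of dicts, best first, with "confidence" (0 to 1); they miss things now and then, are a little off and sometimes report something else, mostly with a low value. They report only what shows in the picture. A call takes as long as a camera call. They do not tell look-alikes from the thing itself.
- models.trace(camera, query): "mask" (384x512 bool, what is visible of it) and "point" ([column, row] in pixels, amid what is visible of it).
- models.landmark_of(camera, query): "point" ([column, row] in pixels: a listed point, or the origin of a listed thing).
The state is a dict: "time_s": time; "q": joint angles; "qvel": joint speeds; "joint_efforts": joint torques, N m; "position": TCP position; "tool_rot": TCP orientation; "ft_force": force on the tool from outside, world axes, zero at the start; "wrist_torque": the same for the moment, N m; "grip_width": finger opening in m; "gripper_force": force on a finger pad.
Only numpy, scipy, OpenCV 4.12 (cv2) and the standard library are available. Lean on these libraries where they do the work, as an engineer would, in place of code of your own. Each camera call takes 0.05 s, during which the arm holds its last target. There are 200 camera calls.

## Task

On the grey light box, turn the dial clockwise until its white pointer line stands at the green mark. Then pick the red-handled needle file out of the black tray and hold it up to the inspection camera: the middle of its bare steel blade straight in front of the lens and 12 cm from the glass, the file level and square across the view, with the red handle end pointing away from the robot. Finish while still holding it there in the air, and leave the camera untouched and the red pliers, glass jar and bead dish where they are.

Things in the scene. Friction and masses are not known exactly. Their poses are not given: they have to be found in the camera images.
- dial (a joint): dial of the light box, rad: 0 = pointer at the red mark (off), growing clockwise seen from above; five click positions 0.45 apart: red mark 0, white 0.45, white 0.90, GREEN MARK 1.35, white 1.80. Stops just beyond the ends. A sprung detent (about 0.1 to 0.2 N m to turn past a click) pulls it into the nearest click when let go.
- dial_grip (a point): top centre of the dial's bar grip, on the turning axis, 64.5 mm above the table; +x is along the bar toward the pointer end (white line on the top), z up. Bar 38 mm long (x), 12 mm wide (y), standing 24 mm above a round skirt of 42 mm diameter whose top is 5 mm above the box's top; the point turns with the dial.
- light_box: grey box 100 x 100 mm, top 36 mm above the table, fixed; origin at the centre of its underside; marks lie round the dial on the far (+x) side of its top, at 31 mm from the axis: red at 0.90 rad left (toward +y) of the box's +x, then white 0.45, white 0, green 0.45 rad right, white 0.90 right.
- tray: black lacquered tray 244 (x) x 162 (y) mm, rim 16 mm high and 13 mm wide, inner floor 2 mm above the table, fixed; origin at the centre of its underside.
- file: needle file 164 mm long lying in the tray, about 35 g; origin under its middle; +x runs to the handle end, -x to the blade's tip, z up. Red handle from x = -8 to +82 mm, 12 mm wide and 12 mm high, resting on the tray floor; thin steel blade from x = -8 to -82 mm, 8 mm wide, z = 4 to 7 mm.
- file_grip (a point): point in the red handle near the balance point, 20 mm from the file's middle, 6 mm above the handle's underside; axes as file.
- file_blade (a point): middle of the bare blade, 45 mm from the file's middle toward the tip, 65 mm from file_grip; axes as file.
- file_butt (a point): end of the red handle, 82 mm from the file's middle; axes as file.
- cam_stand: inspection camera on a dark steel foot 120 x 110 mm with an aluminium column 248 mm high, fixed; origin at the table near the foot's middle; the camera looks along its -x, which runs roughly to the robot's right. The camera head (46 mm square, with a 58 mm ring light round the lens) is clamped at a height that varies and should not be touched.
- lens (a point): centre of the lens glass at the front of the camera, 140 to 200 mm above the table; the camera looks level along -x of this frame, y across the view, z up. The wanted place of the blade's middle is x = -0.120, y = 0, z = 0 in this frame; the file lies along y with the handle end at -y.
- pliers: bystander: small red-handled pliers 112 x 46 x 10 mm lying in the tray beside the file; origin under its middle, x lengthwise.
- jar: bystander: square glass jar 56 x 56 x 71 mm high; origin at the centre of its underside.
- dish: bystander: porcelain bead dish 84 mm wide, 33 mm high; origin at the centre of its underside.
Not all that is in view belongs to the job. Leave any blue look-alike of the file alone.

How it is judged (in metres and radians):
On the way, in this order (a step that is already met when the one before it is completed fails the run):
1. the dial stands at the green mark and is still (value of joint dial between 1.19 and 1.51 rad and velocity of joint dial between -0.1 and 0.1 rad/s), for 0.3 s.
2. after that, the file is lifted out of the tray in the fingers (contact force between the fingers and file above 1 N and height (world z) of file_grip above 0.07 m), for 0.2 s.
At the end, for the whole second after the job is handed in: Dial within 0.16 rad of the green mark; file held still in the fingers, over 90 mm up, not touching the camera; blade middle 95 to 145 mm before the lens and within 20 mm of its axis sideways and in height; level and square to the view within 0.2 rad, handle end away from the robot (value of joint dial between 1.19 and 1.51 rad and contact force between the fingers and file above 1 N and x of file_blade in the frame of lens between -0.145 and -0.095 m and y of file_blade in the frame of lens between -0.02 and 0.02 m and z of file_blade in the frame of lens between -0.02 and 0.02 m and angle between the x axis of file and the y axis of lens, either way round below 0.2 rad and y of file_butt in the frame of lens below -0.06 m and height (world z) of file_grip above 0.09 m and linear speed of file below 0.03 m/s and contact force between file and cam_stand below 0.2 N); the arm keeps its last pose, push and grip.
It fails at once if the red pliers is pushed away or tipped (distance of pliers from where it was at the start of the episode above 0.03 m or angle between pliers's own z axis and vertical above 0.35 rad).
It fails at once if the glass jar is pushed away or tipped (distance of jar from where it was at the start of the episode above 0.03 m or angle between jar's own z axis and vertical above 0.35 rad).
It fails at once if the bead dish is pushed away or tipped (distance of dish from where it was at the start of the episode above 0.03 m or angle between dish's own z axis and vertical above 0.35 rad).
It fails at once if the camera is touched (contact force between any of the arm, the fingers, file and cam_stand above 1 N).
It also fails if it takes over 45 s, if anything falls off the work surface, if the arm or the gripper's body presses on something with over 40 N, if the wrist force passes 120 N, or if a joint passes its speed limit or range.

## Working session

There is one attempt and no reset: what is moved stays moved. The work goes in short steps, Python scripts to look and compute and a tool call to move; the robot and the scene stay as the last step left them, time stands still between calls to the robot, and variables do not carry over. Pictures are saved under pics/ and viewed, at most 10 in all, crops included, and the job is handed in when it is done.

Besides the shell and the picture viewer there is one more tool, called as name(argument=value, ...), one argument or row to a line, values as JSON. step_arm: Moves the arm, as the interface text tells. Its arguments: {"type":"object","properties":{"fingers":{"type":"array","items":{"type":"number"}},"travel":{"type":"array","items":{"type":"array","items":{"type":"number"}}},"twist":{"type":"array","items":{"type":"number"}},"force":{"type":"number"}},"required":["fingers","travel","twist"]}

```bash
ls; mkdir -p pics
cat > h.py <<'E'
import numpy as np,cv2
from rig import monitor,optics,close_job,models
def cal(n):
    c=optics.get_calibration(n); c['f']=192/np.tan(np.radians(c['vertical_fov'])/2); return c
def w(c,u,v,d):
    p=np.array([(u-c['cx'])/c['f']*d,-(v-c['cy'])/c['f']*d,-d,1]); return (np.array(c['world_from_camera'])@p)[:3]
def atz(c,u,v,z):
    T=np.array(c['world_from_camera']); r=T[:3,:3]@np.array([(u-c['cx'])/c['f'],-(v-c['cy'])/c['f'],-1]); return T[:3,3]+r*(z-T[2,3])/r[2]
E
python3 - <<'E'
from h import *
for n in ['scene','top']:
    im,d=optics.get_image(n); cv2.imwrite(f'pics/{n}0.png',im); np.save(n+'_d.npy',d)
    c=optics.get_calibration(n); print(n,c['vertical_fov'],c['cx'],c['cy'],np.round(c['world_from_camera'],3).tolist(),[k for k in c])
    C=cal(n)
    for q in ['dial_grip','light_box','tray','file_grip','file_blade','file_butt','lens','cam_stand','pliers','jar','dish']:
        for r in models.landmark_of(n,q)[:3]:
            u,v=r['point']; dd=d[min(383,int(v)),min(511,int(u))]
            print(q,np.round([u,v],1),round(r['confidence'],2),np.round(w(C,u,v,dd),3))
s=monitor.observe();print(s['time_s'],np.round(s['tool_rot'],3).tolist(),s['position'])
E
```

```text
pics
scene 50.23187341994417 254.43778846169658 191.8752911425397 [[0.886, 0.316, -0.34, 0.044], [-0.464, 0.602, -0.65, -0.984], [-0.001, 0.734, 0.68, 1.069], [0.0, 0.0, 0.0, 1.0]] ['vertical_fov', 'cx', 'cy', 'world_from_camera']
dial_grip [235.  191.7] 0.6 [0.495 0.034 0.041]
light_box [240.8 204.6] 0.66 [ 0.485 -0.034  0.037]
tray [271.7 257.6] 0.8 [ 0.479 -0.272  0.007]
tray [223.2 125.6] 0.32 [0.552 0.247 0.187]
file_grip [267.9 335.9] 0.62 [ 0.337 -0.503  0.003]
file_grip [271.4 251.9] 0.43 [ 0.487 -0.255  0.012]
file_blade [273. 312.] 0.69 [ 0.386 -0.445  0.003]
file_blade [255.5 261.5] 0.55 [ 0.426 -0.259  0.003]
file_butt [287.6 242.8] 0.61 [ 0.559 -0.239  0.001]
file_butt [258.1 350.9] 0.49 [ 0.291 -0.531  0.01 ]
lens [225.6 127.3] 0.76 [0.562 0.249 0.175]
lens [235.3 193.1] 0.57 [0.481 0.002 0.066]
cam_stand [215.9 152.7] 0.93 [0.54  0.318 0.013]
pliers [286.  265.9] 0.73 [ 0.5   -0.326  0.012]
pliers [299.9 213.5] 0.58 [ 0.651 -0.167  0.034]
jar [300.1 211.3] 0.6 [ 0.652 -0.165  0.042]
dish [213.6 184.8] 0.79 [0.452 0.14  0.009]
top 56.81293178800462 259.6115280300057 194
[... 272 characters left out ...]
02]
file_grip [384.5 249.9] 0.52 [ 0.334 -0.48   0.005]
file_grip [311.8 204.7] 0.46 [ 0.487 -0.241 -0.005]
file_blade [371.  236.4] 0.66 [ 0.379 -0.437  0.005]
file_blade [314.6 223.7] 0.49 [ 0.421 -0.248  0.004]
file_butt [401.9 260.5] 0.64 [ 0.299 -0.54  -0.003]
file_butt [313.4 185.5] 0.4 [ 0.551 -0.246  0.011]
lens [240.1 206.4] 0.27 [0.472 0.002 0.063]
lens [311.8 203.6] 0.16 [ 0.491 -0.241 -0.002]
cam_stand [146.3 190.2] 0.83 [0.533 0.324 0.014]
pliers [331.6 207.4] 0.56 [ 0.476 -0.306  0.01 ]
jar [283.8 147.3] 0.62 [ 0.689 -0.146  0.002]
dish [201.8 214. ] 0.62 [0.453 0.134 0.01 ]
1.2 [[0.969, 0.246, 0.0], [0.246, -0.969, 0.0], [0.0, -0.0, -1.0]] [ 0.13541601 -0.53303988  0.23130362]
```

Run:
```python
import cv2
a=cv2.imread('pics/top0.png')[120:290,110:420]; b=cv2.imread('pics/scene0.png')
cv2.imwrite('pics/topc.png',cv2.resize(a,None,fx=2.58,fy=2.58,interpolation=2)[:600,:800]); 
cv2.imwrite('pics/scenec.png',cv2.resize(b[90:310,150:400],None,fx=2.7,fy=2.7,interpolation=2)[:600,:800])
```

```text
(no output)
```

View pics/topc.png

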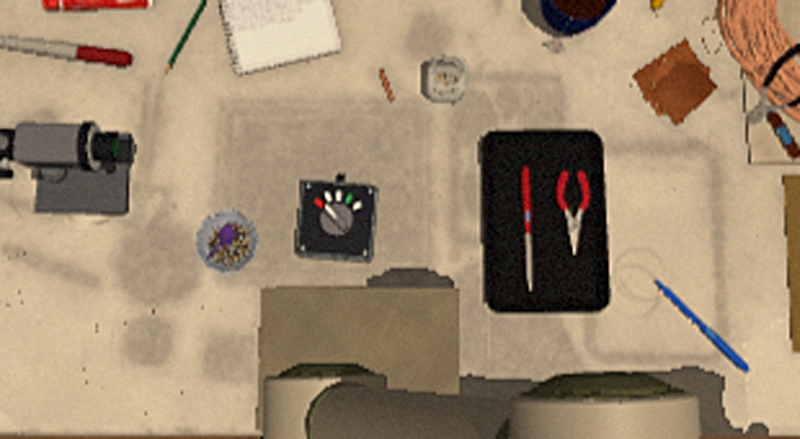

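View pics/scenec.png

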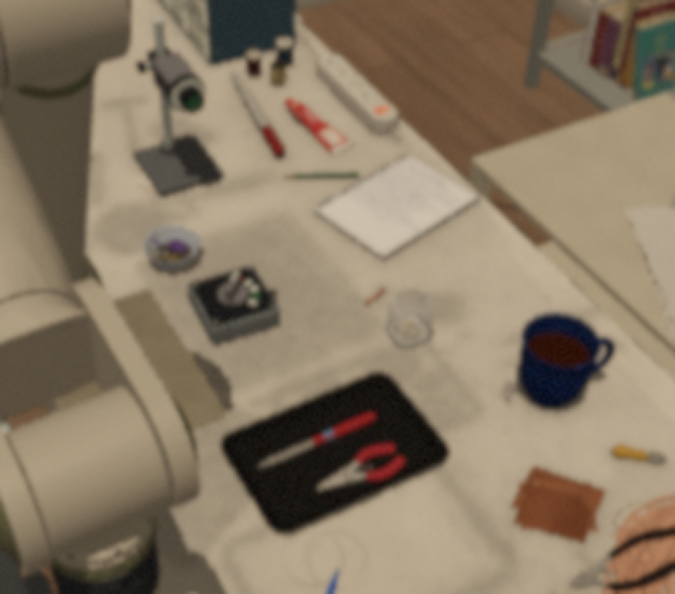

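The views show the dial pointer at the red mark and the box near (0.467, 0.00). The red file lies along +x at y≈-0.245, with the pliers to its right. The blue look-alike is outside the tray. Next I move over the box.

step_arm(
  fingers=[-1, -1, -1, -1, -1, -1, -1, -1, -1, -1],
  travel=[
    [0.43, -0.41, 0],
    [0.43, -0.41, 0],
    [0.43, -0.41, 0],
    [0.43, -0.41, 0],
    [0.43, -0.41, 0],
    [0.43, -0.41, 0],
    [0.43, -0.41, 0],
    [0.43, -0.41, 0],
    [0.43, -0.41, 0],
    [0.43, -0.41, 0],
  ],
  twist=[0, 0, 0, 0, 0, 0, 0, 0, 0, 0],
)

```text
time_s: 2.45
position: [0.4521, -0.0279, 0.2316]
tool_rot: [[0.969, 0.246, 0.001], [0.246, -0.969, -0.0], [0.001, 0.001, -1.0]]
ft_force: [1.3, -1.0, 1.2]
grip_width: 0.0854
gripper_force: 0.0
```

step_arm(
  fingers=[-0.3, -0.3, -0.3, -0.3, -0.3, -0.3],
  travel=[
    [0.0, -0.2, 0],
    [0, 0, 0],
    [0, 0, 0],
    [0, 0, 0],
    [0, 0, 0],
    [0, 0, 0],
  ],
  twist=[-0.05, -0.05, -0.05, -0.05, 0, 0],
)

```text
time_s: 3.2
position: [0.4463, -0.0104, 0.2314]
tool_rot: [[0.642, 0.767, 0.0], [0.767, -0.642, 0.0], [0.0, 0.0, -1.0]]
ft_force: [-0.2, -0.6, 0.8]
grip_width: 0.0557
gripper_force: 0.0
```

Run:
```python
from h import *
s=monitor.observe();print(s['time_s'],np.round(s['tool_rot'],3).tolist(),s['position'],s['grip_width'],s['ft_force'])
n='wrist'
C=cal(n);im,d=optics.get_image(n); cv2.imwrite(f'pics/w0.png',im);np.save('w0d.npy',d)
print(np.round(C['world_from_camera'],3).tolist(),C['f'])
for q in ['dial_grip','light_box','dish']:
        for r in models.landmark_of(n,q)[:2]:
            u,v=r['point']; print(q,u,v,r['confidence'],d[int(v),int(u)],w(C,u,v,d[int(v),int(u)]),atz(C,u,v,.0645))
n='top';C=cal(n);im,d=optics.get_image(n)
for q in ['lens','file_grip','file_blade','file_butt','pliers','cam_stand','tray']:
        for r in models.landmark_of(n,q)[:2]:
            u,v=r['point']; print(q,u,v,r['confidence'],d[int(v),int(u)],w(C,u,v,d[int(v),int(u)]))
```

```text
3.2 [[0.642, 0.767, 0.0], [0.767, -0.642, 0.0], [0.0, 0.0, -1.0]] [ 0.44631314 -0.01041484  0.23135347] 0.0556947982832124 [-0.17276254 -0.60362793  0.76984063]
[[0.768, 0.617, 0.171, 0.491], [-0.641, 0.74, 0.204, 0.042], [-0.0, -0.266, 0.964, 0.373], [0.0, 0.0, 0.0, 1.0]] 312.9491957707767
dial_grip 276.0 146.1 0.73 0.30769652 [0.48544809 0.00304893 0.06345252] [0.48546821 0.00318073 0.0645    ]
dish 167.8 55.2 0.95 0.32421622 [0.45721333 0.14247014 0.02174933] [0.46136984 0.13025941 0.0645    ]
lens 152.2 179.7 0.61 1.0343431 [0.53342208 0.25315202 0.18880339]
lens 200.0 215.4 0.42 0.6616479 [0.39284534 0.05412968 0.54509924]
file_grip 313.6 204.3 0.52 1.2069179 [ 0.48656452 -0.24499087  0.01039561]
file_grip 386.2 249.6 0.44 1.1810381 [ 0.33478495 -0.48281892  0.01371856]
file_blade 314.0 221.7 0.69 1.2015163 [ 0.42772932 -0.24565739  0.00622665]
file_blade 371.5 234.1 0.42 1.2054731 [ 0.38684158 -0.44166995 -0.00285057]
file_butt 311.2 184.9 0.68 1.2315825 [ 0.5562665  -0.24041659 -0.00320701]
file_butt 403.4 261.1 0.62 1.1904969 [ 0.29690187 -0.54406955 -0.00156761]
pliers 329.1 203.0 0.57 1.2089105 [ 0.49128781 -0.29807828  0.00959451]
cam_stand 143.8 188.3 0.82 1.2068448 [0.53926746 0.33240852 0.01428794]
tray 323.7 207.8 0.9 1.2133882 [ 0.47568251 -0.28058549  0.0023515 ]
```

View pics/w0.png

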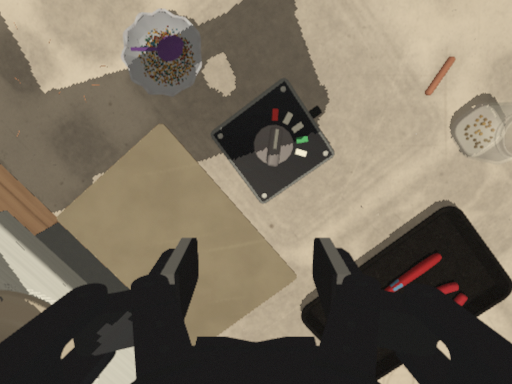

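The wrist view shows the dial at about (274,145) with its pointer toward the red mark at (275,115). Green is at (301,139), and the jar, dish and tray are all clear of it. Next I measure the bar from depth.

Run:
```python
from h import *
C=cal('wrist');d=np.load('w0d.npy')
v,u=np.mgrid[0:384,0:512]; P=np.stack([(u-C['cx'])/C['f']*d,-(v-C['cy'])/C['f']*d,-d,np.ones_like(d)],-1)@np.array(C['world_from_camera']).T
X=P[...,:3]; m=(abs(u-274)<30)&(abs(v-146)<30)&(d>0)
for lo,hi in [(.054,.08),(.058,.07)]:
    k=m&(X[...,2]>lo)&(X[...,2]<hi); p=X[k][:,:2]; r=cv2.minAreaRect((p*1000).astype(np.float32)); print(k.sum(),p.mean(0),r,X[k][:,2].mean())
    w_,V=np.linalg.eigh(np.cov(p.T)); print(V[:,1],np.degrees(np.arctan2(V[1,1],V[0,1])),np.sqrt(w_))
for uv in [(285,80),(332,152),(265,202),(213,134)]: print(atz(C,*uv,.036))
for uv in [(277,128),(271,165)]: print(atz(C,*uv,.0645))
for n,uv in dict(red=(275,115),g=(301.5,139.5),wt=(301,153)).items(): print(n,atz(C,*uv,.036))
```

```text
469 [0.48429874 0.00424716] ((484.05072021484375, 3.600452423095703), (37.9734992980957, 12.103062629699707), 44.171165466308594) 0.06310496748198655
[-0.72163634 -0.69227234] -136.18974511861964 [0.00346443 0.01074072]
463 [0.48429101 0.0041434 ] ((484.0556335449219, 3.5953826904296875), (37.9734992980957, 12.088920593261719), 44.171165466308594) 0.06319200897358673
[-0.72417733 -0.6896138 ] -136.4004541480025 [0.00343151 0.01071947]
[0.53346317 0.04585461 0.036     ]
[ 0.52729965 -0.04364257  0.036     ]
[ 0.43641757 -0.04107243  0.036     ]
[0.44146331 0.05227837 0.036     ]
[0.49699818 0.01624307 0.0645    ]
[ 0.46991397 -0.00809853  0.0645    ]
red [0.50419665 0.02554133 0.036     ]
g [ 0.51012509 -0.01215033  0.036     ]
wt [ 0.50098551 -0.02321142  0.036     ]
```

step_arm(
  fingers=[-0.3, -0.3, -0.3, -0.3, -0.3, -0.3, -0.3, -0.3, -0.3],
  travel=[
    [0.35, 0.2, 0],
    [0, 0, 0],
    [0, 0, 0.4],
    [0, 0, 0.4],
    [0, 0, 0.4],
    [0, 0, 0.3],
    [0, 0, 0.2],
    [0, 0, 0.15],
    [0, 0, 0],
  ],
  twist=[0, 0.033, 0, 0, 0, 0, 0, 0, 0],
)

```text
time_s: 4.92
position: [0.4837, 0.0038, 0.0456]
tool_rot: [[0.716, 0.699, -0.002], [0.699, -0.716, 0.0], [-0.001, -0.002, -1.0]]
ft_force: [0.8, 0.6, -0.0]
grip_width: 0.0554
gripper_force: 0.0
```

step_arm(
  fingers=[0.5, 1, 1, 1, 1, 1],
  travel=[
    [0, 0, 0],
    [0, 0, 0],
    [0, 0, 0],
    [0, 0, 0],
    [0, 0, 0],
    [0, 0, 0],
  ],
  twist=[0, 0, 0, 0, 0, 0],
  force=30,
)

```text
time_s: 5.68
position: [0.4837, 0.0042, 0.0471]
tool_rot: [[0.715, 0.699, -0.0], [0.699, -0.715, 0.001], [0.0, -0.001, -1.0]]
ft_force: [-3.0, 2.6, 7.5]
grip_width: 0.0114
gripper_force: 30.1
```

step_arm(
  fingers=[1, 1, 1, 1, 1, 1, 1, 1, 1, 1],
  travel=[
    [0, 0, -0.01],
    [0, 0, 0],
    [0, 0, 0],
    [0, 0, 0],
    [0, 0, 0],
    [0, 0, 0],
    [0, 0, 0],
    [0, 0, 0],
    [0, 0, 0],
    [0, 0, 0],
  ],
  twist=[0.048, 0.048, 0.048, 0.048, 0.048, 0.048, 0.048, 0.048, 0.048, 0],
)

```text
time_s: 6.92
position: [0.4839, 0.0014, 0.0472]
tool_rot: [[0.834, -0.551, -0.001], [-0.551, -0.834, -0.004], [0.002, 0.004, -1.0]]
ft_force: [-1.9, -16.6, -6.3]
grip_width: 0.0111
gripper_force: 30.9
```

step_arm(
  fingers=[1, 1, -0.3, -0.3, -0.3, -0.3],
  travel=[
    [0, 0, 0],
    [0, 0, 0],
    [0, 0, 0],
    [0, 0, 0],
    [0, 0, 0],
    [0, 0, 0],
  ],
  twist=[0, 0, 0, 0, 0, 0],
)

```text
time_s: 7.68
position: [0.4841, 0.0039, 0.0474]
tool_rot: [[0.835, -0.551, 0.0], [-0.551, -0.835, 0.0], [0.0, -0.0, -1.0]]
ft_force: [0.6, -0.2, -0.1]
grip_width: 0.0556
gripper_force: 0.0
```

step_arm(
  fingers=[-0.3, -0.3, -0.3, -0.3, -0.3, -0.3],
  travel=[
    [0, 0, -0.3],
    [0, 0, -0.4],
    [0, 0, -0.4],
    [0, 0, -0.5],
    [0, 0, -0.3],
    [0, 0, 0],
  ],
  twist=[0, 0, 0, 0, 0, 0],
)

```text
time_s: 8.43
position: [0.4847, 0.0037, 0.2393]
tool_rot: [[0.835, -0.551, 0.005], [-0.551, -0.835, -0.001], [0.004, -0.002, -1.0]]
ft_force: [-0.0, 0.1, -0.8]
grip_width: 0.0554
gripper_force: 0.0
```

Run:
```python
from h import *
s=monitor.observe();print(s['time_s'],np.round(s['tool_rot'],3).tolist(),s['position'],s['grip_width'],s['q'])
C=cal('wrist');im,d=optics.get_image('wrist'); cv2.imwrite('pics/w1.png',im)
v,u=np.mgrid[0:384,0:512]; P=np.stack([(u-C['cx'])/C['f']*d,-(v-C['cy'])/C['f']*d,-d,np.ones_like(d)],-1)@np.array(C['world_from_camera']).T
X=P[...,:3]; k=(np.hypot(X[...,0]-.484,X[...,1]-.004)<.03)&(d>0)&(X[...,2]>.054)&(X[...,2]<.08)
print(k.sum(),cv2.minAreaRect((X[k][:,:2]*1000).astype(np.float32)))
```

```text
8.425 [[0.835, -0.551, 0.005], [-0.551, -0.835, -0.001], [0.004, -0.002, -1.0]] [0.48470788 0.003705   0.23926463] 0.05538957369591874 [-1.35933066e+01  1.47646221e+01  8.35599132e+01  4.81821379e-03
  8.14109381e+01  1.09836247e+02]
407 ((484.2201843261719, 2.3450393676757812), (11.96584415435791, 36.8782844543457), 59.649906158447266)
```

View pics/w1.png

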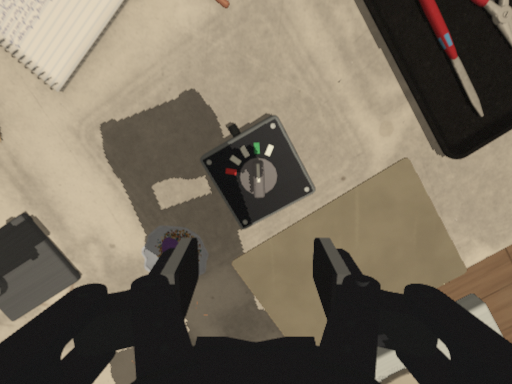

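The dial is at the green mark: the pointer lines up with it and the measured bar yaw is -30°. Next I go to the file.

step_arm(
  fingers=[-0.5, -0.5, -0.5, -0.5, -0.5, -0.5, -0.5, -0.5, -0.5, -0.5],
  travel=[
    [0, 0, 0],
    [0, 0, 0],
    [0, 0, 0],
    [0, 0, 0],
    [-0.15, 0.5, 0],
    [-0.15, 0.5, 0],
    [-0.15, 0.5, 0],
    [-0.1, 0.5, 0],
    [-0.1, 0.5, 0],
    [0, 0, 0],
  ],
  twist=[-0.047, -0.047, -0.047, -0.045, 0, 0, 0, 0, 0, 0],
)

```text
time_s: 9.72
position: [0.4182, -0.2486, 0.2355]
tool_rot: [[1.0, -0.004, -0.002], [-0.004, -1.0, 0.002], [-0.002, -0.002, -1.0]]
ft_force: [-0.4, 0.6, 0.1]
grip_width: 0.0637
gripper_force: 0.0
```

Run:
```python
from h import *
s=monitor.observe();print(s['time_s'],np.round(s['tool_rot'],3).tolist(),s['position'],s['grip_width'])
C=cal('wrist');im,d=optics.get_image('wrist'); cv2.imwrite('pics/w2.png',im)
for q,z in [('file_grip',.008),('file_blade',.009),('file_butt',.008),('pliers',.007)]:
    for r in models.landmark_of('wrist',q)[:2]: print(q,np.round(r['point'],1),round(r['confidence'],2),np.round(atz(C,*r['point'],z),4))
m=models.trace('wrist','file')[0]; 
v,u=np.nonzero(m['mask']); p=np.array([atz(C,a,b,.011)[:2] for a,b in zip(u,v)])
print(m['confidence'],cv2.minAreaRect((p*1000).astype(np.float32)))
n='scene';c=cal(n);im,d=optics.get_image(n);np.save('s_d.npy',d);cv2.imwrite('pics/s2.png',im)
for r in models.landmark_of(n,'lens')[:2]: print(r['point'],r['confidence'],w(c,*r['point'],d[int(r['point'][1]),int(r['point'][0])]))
```

```text
9.725 [[1.0, -0.004, -0.002], [-0.004, -1.0, 0.002], [-0.002, -0.002, -1.0]] [ 0.4181601  -0.24864693  0.23545307] 0.06373327760928585
file_grip [441.3 232.6] 0.68 [ 0.3375 -0.4823  0.008 ]
file_grip [252.2  98.5] 0.63 [ 0.4998 -0.2442  0.008 ]
file_blade [411.1 197.9] 0.84 [ 0.3834 -0.4377  0.009 ]
file_blade [258.4 159.4] 0.67 [ 0.431  -0.2512  0.009 ]
file_butt [472.2 265.1] 0.82 [ 0.2921 -0.5296  0.008 ]
file_butt [252.9  39.4] 0.65 [ 0.5604 -0.2453  0.008 ]
pliers [309.4 100.9] 0.86 [ 0.4971 -0.3089  0.007 ]
0.97 ((351.99749755859375, -470.58795166015625), (157.9411163330078, 11.529495239257812), 44.75721740722656)
[267.1, 255.9] 0.33 [ 0.47159115 -0.25432474 -0.00076187]
[238.0, 191.5] 0.21 [0.50668115 0.03386415 0.03654698]
```

View pics/w2.png

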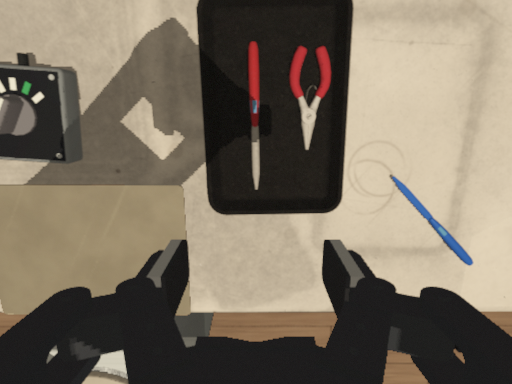

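The wrist view shows the red file with its butt at (253,41) and tip at (256,188). The pliers' left edge is at about column 291, so a half-open gripper clears both them and the rim. I descend in two stages.

step_arm(
  fingers=[0.35, 0.35, 0.35, 0.35, 0.35, 0.35, 0.35],
  travel=[
    [0.4, -0.01, 0],
    [0.4, -0.01, 0],
    [0, 0, 0.4],
    [0, 0, 0.5],
    [0, 0, 0.5],
    [0, 0, 0.3],
    [0, 0, 0],
  ],
  twist=[-0.008, 0, 0, 0, 0, 0, 0],
)

```text
time_s: 11.0
position: [0.4985, -0.2423, 0.0658]
tool_rot: [[1.0, 0.026, -0.003], [0.026, -1.0, 0.003], [-0.003, -0.003, -1.0]]
ft_force: [-0.0, 0.9, -0.2]
grip_width: 0.0274
gripper_force: 0.0
```

Run:
```python
from h import *
s=monitor.observe();print(s['time_s'],np.round(s['tool_rot'],3).tolist(),s['position'],s['grip_width'])
im,d=optics.get_image('wrist'); cv2.imwrite('pics/w3.png',im)
```

```text
11.0 [[1.0, 0.026, -0.003], [0.026, -1.0, 0.003], [-0.003, -0.003, -1.0]] [ 0.49852583 -0.2422542   0.0657833 ] 0.027363014676224595
```

View pics/w3.png

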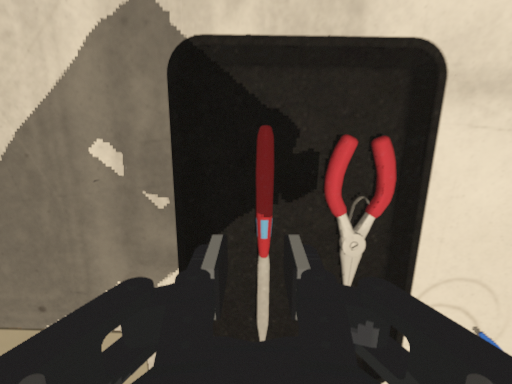

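The fingers are centred at about col 257 and the file at col 264, so I shift 4 mm right. Then I descend, grip and lift.

step_arm(
  fingers=[0.35, 0.35, 0.35, 0.35, 0.35, 1, 1, 1, 1, 1],
  travel=[
    [0, 0.042, 0.1],
    [0, 0, 0.2],
    [0, 0, 0.2],
    [0, 0, 0.1],
    [0, 0, 0],
    [0, 0, 0],
    [0, 0, 0],
    [0, 0, 0],
    [0, 0, 0],
    [0, 0, 0],
  ],
  twist=[0, 0, 0, 0, 0, 0, 0, 0, 0, 0],
  force=50,
)

```text
time_s: 12.3
position: [0.4997, -0.2478, 0.0083]
tool_rot: [[1.0, 0.026, 0.002], [0.026, -1.0, -0.001], [0.002, 0.001, -1.0]]
ft_force: [-1.8, 1.1, 6.5]
grip_width: 0.0098
gripper_force: 49.7
```

step_arm(
  fingers=[1, 1, 1, 1, 1, 1, 1, 1],
  travel=[
    [0, 0, -0.1],
    [0, 0, -0.2],
    [0, 0, -0.3],
    [0, 0, -0.4],
    [0, 0, -0.4],
    [0, 0, -0.4],
    [0, 0, -0.2],
    [0, 0, 0],
  ],
  twist=[0, 0, 0, 0, 0, 0, 0, 0],
)

```text
time_s: 13.3
position: [0.4996, -0.2476, 0.2089]
tool_rot: [[1.0, 0.026, 0.003], [0.026, -1.0, -0.002], [0.003, 0.002, -1.0]]
ft_force: [0.4, 0.4, -0.8]
grip_width: 0.0099
gripper_force: 48.9
```

Run:
```python
from h import *
s=monitor.observe();print(s['time_s'],np.round(s['tool_rot'],3).tolist(),s['position'],s['grip_width'],s['gripper_force'])
C=cal('wrist');im,d=optics.get_image('wrist'); cv2.imwrite('pics/w4.png',im)
m=models.trace('wrist','file')
for r in m[:2]: print('file',r['confidence'],r['point'])
M=m[0]['mask']; v,u=np.nonzero(M); k=d[v,u]>0
X=np.array([w(C,a,b,d[b,a]) for a,b in zip(u[k],v[k])]); o=X[:,0].argsort(); X=X[o]
for ch in np.array_split(X,8): print(np.round(np.median(ch,0),4))
print(X[0],X[-1])
# lens
for n in ['scene','top']:
    c=cal(n);im,d=optics.get_image(n);cv2.imwrite(f'pics/{n}4.png',im);np.save(n+'4.npy',d)
    for q in ['lens','cam_stand']:
        for r in models.landmark_of(n,q)[:2]: print(n,q,np.round(r['point'],1),r['confidence'],w(c,*r['point'],d[int(r['point'][1]),int(r['point'][0])]))
    for r in models.trace(n,'cam_stand')[:1]: np.save(n+'_m.npy',r['mask'])
    v,u=np.nonzero(r['mask']);X=np.array([w(c,a,b,d[b,a]) for a,b in zip(u,v) if d[b,a]>0])
    for z in [.1,.13,.15,.17,.19,.21,.23]:
        k=abs(X[:,2]-z)<.01
        if k.sum()>3: print(n,z,k.sum(),np.round(np.percentile(X[k],[3,50,97],axis=0),3).tolist())
```

```text
13.3 [[1.0, 0.026, 0.003], [0.026, -1.0, -0.002], [0.003, 0.002, -1.0]] [ 0.49955382 -0.24758173  0.20892256] 0.00990707571346778 48.94583344459534
file 0.74 [256.3, 223.9]
file 0.73 [436.3, 302.0]
[ 0.4596 -0.2482  0.2089]
[ 0.4821 -0.2477  0.2113]
[ 0.4978 -0.2472  0.2123]
[ 0.5113 -0.247   0.2126]
[ 0.5226 -0.2464  0.2126]
[ 0.533  -0.2464  0.2127]
[ 0.5428 -0.2461  0.2125]
[ 0.5528 -0.2459  0.2117]
[ 0.28568355 -0.26347401 -0.00079832] [ 0.55874423 -0.24667917  0.20945521]
scene cam_stand [217.3 151.2] 0.61 [0.54898843 0.32282468 0.01464193]
top lens [154.4 178.5] 0.65 [0.53879281 0.24944136 0.18026331]
top cam_stand [146.  188.5] 0.82 [0.53891242 0.32546251 0.01254973]
top 0.15 6 [[0.523, 0.274, 0.154], [0.523, 0.335, 0.158], [0.53, 0.345, 0.16]]
top 0.17 70 [[0.517, 0.25, 0.161], [0.525, 0.297, 0.173], [0.565, 0.383, 0.18]]
top 0.19 596 [[0.518, 0.253, 0.182], [0.541, 0.316, 0.195], [0.566, 0.381, 0.2]]
top 0.21 125 [[0.527, 0.274, 0.2], [0.544, 0.309, 0.201], [0.56, 0.374, 0.214]]
top 0.23 20 [[0.538, 0.367, 0.221], [0.542, 0.371, 0.229], [0.55, 0.378, 0.237]]
```

View pics/w4.png

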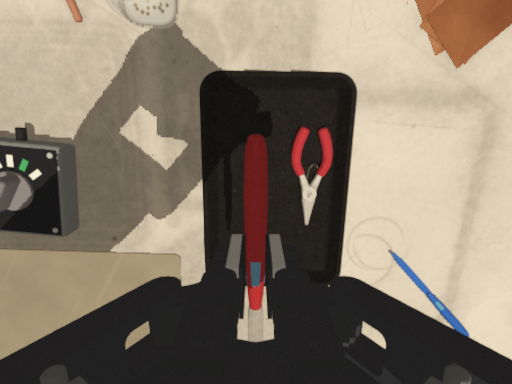

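The file is held level and square in the fingers, and the tray and pliers are undisturbed. Next I locate the lens from depth.

Run:
```python
from h import *
for n,f in [('top','top4.npy'),('scene','scene_d.npy')]:
    c=cal(n);d=np.load(f);v,u=np.mgrid[0:384,0:512]
    X=(np.stack([(u-c['cx'])/c['f']*d,-(v-c['cy'])/c['f']*d,-d,np.ones_like(d)],-1)@np.array(c['world_from_camera']).T)[...,:3]
    k=(d>0)&(X[...,0]>.46)&(X[...,0]<.63)&(X[...,1]>.21)&(X[...,1]<.42)&(X[...,2]>.1)&(X[...,2]<.27)
    P=X[k]; print(n,len(P))
    for y in np.arange(.24,.40,.01):
        q=P[abs(P[:,1]-y)<.005]
        if len(q)>3: print(round(y,3),len(q),np.round([q[:,0].min(),np.median(q[:,0]),q[:,0].max(),q[:,2].min(),np.median(q[:,2]),q[:,2].max()],3))
    if n=='scene':
        print(np.round([u[k].min(),u[k].max(),v[k].min(),v[k].max()]))
a=cv2.imread('pics/scene0.png')[90:170,180:260]; b=cv2.imread('pics/top0.png')[150:220,100:180]
cv2.imwrite('pics/lens.png',np.hstack([cv2.resize(a,(400,400),interpolation=2),cv2.resize(b,(400,400),interpolation=2)]))
```

```text
top 862
0.25 40 [0.528 0.543 0.558 0.167 0.185 0.193]
0.26 37 [0.528 0.541 0.557 0.179 0.19  0.194]
0.27 69 [0.518 0.543 0.569 0.158 0.189 0.204]
0.28 83 [0.517 0.538 0.573 0.154 0.198 0.211]
0.29 52 [0.517 0.539 0.567 0.175 0.198 0.203]
0.3 61 [0.521 0.543 0.567 0.162 0.197 0.204]
0.31 68 [0.521 0.539 0.567 0.161 0.198 0.202]
0.32 57 [0.521 0.542 0.567 0.162 0.197 0.201]
0.33 62 [0.521 0.539 0.567 0.158 0.198 0.201]
0.34 62 [0.521 0.543 0.567 0.158 0.198 0.201]
0.35 64 [0.522 0.539 0.566 0.16  0.198 0.203]
0.36 27 [0.525 0.544 0.566 0.186 0.194 0.2  ]
0.37 110 [0.508 0.542 0.563 0.171 0.194 0.25 ]
0.38 56 [0.509 0.535 0.561 0.169 0.19  0.249]
0.39 14 [0.529 0.535 0.543 0.17  0.19  0.191]
scene 416
0.24 4 [0.537 0.546 0.558 0.182 0.19  0.196]
0.25 49 [0.529 0.544 0.562 0.165 0.179 0.197]
0.26 12 [0.53  0.54  0.559 0.176 0.192 0.195]
0.27 54 [0.519 0.543 0.573 0.157 0.192 0.205]
0.28 50 [0.518 0.532 0.569 0.157 0.193 0.209]
0.29 14 [0.523 0.532 0.569 0.193 0.201 0.205]
0.3 22 [0.522 0.536 0.566 0.167 0.2   0.204]
0.31 23 [0.523 0.537 0.567 0.168 0.2   0.204]
0.32 22 [0.522 0.537 0.563 0.162 0.2   0.205]
0.33 19 [0.523 0.526 0.566 0.162 0.198 0.203]
0.34 24 [0.522 0.539 0.565 0.173 0.2   0.208]
0.35 18 [0.524 0.539 0.571 0.164 0.198 0.203]
0.36 18 [0.512 0.543 0.566 0.115 0.207 0.252]
0.37 65 [0.509 0.543 0.557 0.101 0.201 0.249]
0.38 18 [0.511 0.538 0.563 0.112 0.19  0.25 ]
0.39 4 [0.512 0.54  0.565 0.177 0.191 0.193]
[200 225  96 131]
```

View pics/lens.png

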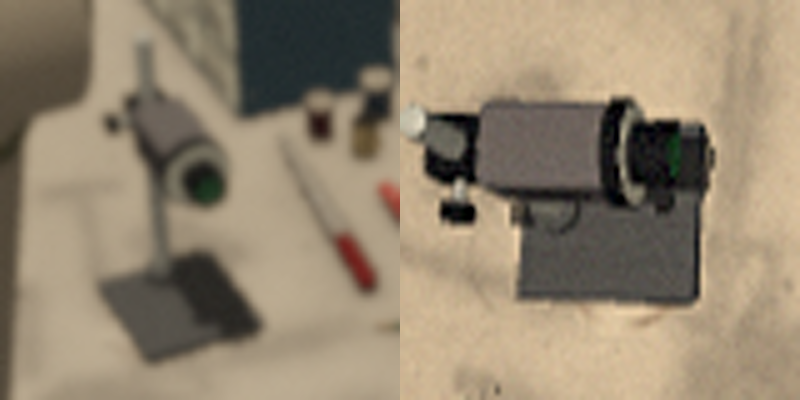

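From the depth fit, the lens centre is at about (0.543, 0.245, 0.176), looking along -y. I move the file there.

step_arm(
  fingers=[1, 1, 1, 1, 1, 1, 1, 1, 1, 1],
  travel=[
    [0.1, -0.2, 0],
    [0.15, -0.4, 0],
    [0.2, -0.5, 0],
    [0.2, -0.5, 0],
    [0.2, -0.5, 0],
    [0.2, -0.5, 0],
    [0.1, -0.5, 0],
    [0.05, -0.4, 0],
    [0, -0.2, 0.15],
    [0, 0, 0.15],
  ],
  twist=[0, 0, 0, 0, 0, 0, 0, 0, 0, 0],
)

```text
time_s: 15.05
position: [0.6092, 0.126, 0.1758]
tool_rot: [[1.0, 0.027, -0.001], [0.027, -1.0, -0.0], [-0.001, 0.0, -1.0]]
ft_force: [-0.1, -0.4, -0.6]
grip_width: 0.0097
gripper_force: 49.0
```

Run:
```python
from h import *
s=monitor.observe();print(s['time_s'],np.round(s['tool_rot'],3).tolist(),s['position'],s['grip_width'],s['gripper_force'])
C=cal('wrist');im,d=optics.get_image('wrist')
v,u=np.mgrid[0:384,0:512]
def cloud(c,d): return (np.stack([(u-c['cx'])/c['f']*d,-(v-c['cy'])/c['f']*d,-d,np.ones_like(d)],-1)@np.array(c['world_from_camera']).T)[...,:3]
X=cloud(C,d); red=(im[...,2]>1.8*im[...,1])&(im[...,2]>60)&(d>0)&(d<.25); P=X[red]
P=P[P[:,0].argsort()]
for ch in np.array_split(P,6): print(np.round(np.median(ch,0),4))
for n in ['top','scene']:
    c=cal(n);im,d=optics.get_image(n);cv2.imwrite(f'pics/{n}5.png',im); X=cloud(c,d)
    k=(d>0)&(abs(X[...,2]-.18)<.012)&(abs(X[...,1]-.125)<.02)&(X[...,0]>.45)&(X[...,0]<.59)
    print(n,k.sum(),np.round(np.percentile(X[k],[2,50,98],axis=0),3).tolist() if k.any() else '')
a=cv2.imread('pics/scene5.png')[90:240,160:300]; b=cv2.imread('pics/top5.png')[120:260,120:260]
cv2.imwrite('pics/fin.png',np.hstack([cv2.resize(a,(400,428),interpolation=2),cv2.resize(b,(400,428),interpolation=2)]))
```

```text
15.05 [[1.0, 0.027, -0.001], [0.027, -1.0, -0.0], [-0.001, 0.0, -1.0]] [0.60921194 0.12602948 0.17578102] 0.009689416332828686 48.9629852771759
[0.5919 0.1262 0.1782]
[0.6161 0.1269 0.1794]
[0.6293 0.1272 0.1794]
[0.6405 0.1276 0.1795]
[0.651  0.1279 0.1792]
[0.6617 0.1279 0.1785]
top 5 [[0.509, 0.122, 0.171], [0.515, 0.122, 0.173], [0.521, 0.122, 0.174]]
scene 39 [[0.509, 0.117, 0.174], [0.555, 0.121, 0.177], [0.589, 0.128, 0.181]]
```

View pics/fin.png

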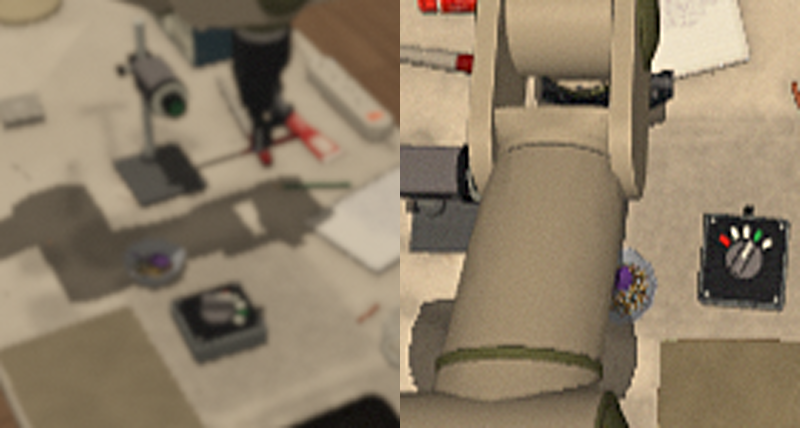

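The file is held across the view with the dial on green. The blade's middle is at about (0.542, 0.124, 0.173), so it is within tolerance. I nudge it up 3 mm and let it settle.

step_arm(
  fingers=[1, 1, 1, 1, 1, 1],
  travel=[
    [0, 0, -0.03],
    [0, 0, 0],
    [0, 0, 0],
    [0, 0, 0],
    [0, 0, 0],
    [0, 0, 0],
  ],
  twist=[0, 0, 0, 0, 0, 0],
)

```text
time_s: 15.95
position: [0.6097, 0.1255, 0.1803]
tool_rot: [[1.0, 0.026, -0.0], [0.026, -1.0, 0.0], [-0.0, -0.0, -1.0]]
ft_force: [-1.3, -0.6, -1.1]
grip_width: 0.0096
gripper_force: 49.0
```

```bash
python3 -c "
from h import *
print(monitor.observe()['position']);print(close_job())"
```

```text
[0.60973814 0.12553404 0.18030591]
the job is handed in; nothing more can be done
None
```

I handed the job in at about 16 s: the dial is at the green mark, and the red-handled file is held level about 12 cm in front of the lens, with the handle end pointing away from the robot; the hand-in returned no verdict.

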